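Hold the desk pedal bin open, then let its lid down quietly

ROBOT

A 7-joint arm with a two-finger parallel gripper is mounted at the origin on the work surface. World frame = base frame: x ahead of the robot, y to its left, z up, the work surface at z = 0. Lengths are in m, angles in rad, forces in N, time in s.
With the tool pointing down it reaches from about 0.425 to 0.875 m from the base axis. Payload 4.7 kg.
Tool frame: the origin (TCP) lies on the centre line of the jaws, within the pads' length; the fingertips stand 8 mm ahead of it and the grasp point (between the pads) lies 11 mm behind it; z points along the fingers, y is the direction in which the jaws open and shut (so a half turn about z gives the same grasp; the last joint's range is limited). The gripper opens to 87 mm and grips with 3 to 60 N. Pads are 19 mm wide; open, the fingers measure 117 mm over their backs; the gripper's body (75 mm by 190 mm) begins 51 mm behind the grasp point.
Start: joints at [1.36, 0.321, -0.07, 1.45, 0.023, 1.371, -0.057], TCP at [0.145, -0.634, 0.231] pointing down, gripper open.
Joint ranges: [-2.86, 2.86], [-0.3, 2.09], [-1.38, 1.24], [0.06, 2.45], [-1.56, 4.7], [0.09, 2.05], [-2.69, 2.69]. Speed limits (rad/s): [2.57, 2.57, 3.14, 3.14, 3.14, 3.14, 3.14].

INTERFACE

Orientations are given as a rotation vector (axis times angle).
In Python, from bench import status, optics, order gives the robot as it stands.
- The arm moves only by the tool step_arm, never from a script. Its argument "rows" is a list of rows, each a list of 3 entries, a list of its own where there are three numbers: the turn, a rotation vector about the tool's x, y, z in degrees, then the shift along the tool's x, y, z in mm, then the finger opening in mm, from 0 to 87. A call has 1 to 12 rows; each row shifts and turns the pose as measured when the row begins, along the tool's axes as they then stand; what a row does not reach is not made up. A row lasts 1/12 s, in which the tool goes at most 41.7 mm and 7.16 degrees, less where a joint would pass 70% of its speed; a pose out of reach is approached as far as the arm can. A call is refused whole if a number of a shift passes 41.7 or a number of a turn 7.16, either way. A call with a gripper value outside its range is refused whole. The fingers move at their own pace and stop on an object; "grip_force" is the grip in N (left out, the last holds). Time passes only in rows, so rows that do not move let the fingers close. It gives the time, the measured TCP pose, the force and the opening at its end, in the units of the state.
- status.get_state(): the state, without advancing time (a new reading comes with each control period).
- optics.get_image(name): name is "scene" or "top" or "wrist"; returns a dict with "frame" (400x640x3 uint8, red, green, blue), "range_z" (400x640 float32, m along the optical axis (not along the pixel's ray), 0 where there is no reading), "K" (3x3 intrinsics, pixels), "R" (3x3) and "t" (3): a world point X has camera coordinates R X + t. Camera axes: x right, y down, z forward; pixel columns grow to the right and rows downward; lengths in m; the calibration is good to about 2 mm. A picture is of the moment at which its call begins.
- order.close_job(): hands the job in, once; it reports no verdict.
The state is a dict: "time": time; "joint_positions": joint angles; "qd": joint speeds; "joint_torque": joint torques, N m; "position": TCP position; "tool_rot": TCP orientation; "ft_force": force on the tool from outside, world axes, zero at the start; "torque": the same for the moment, N m; "grip_width": opening from 0.0 (shut) to 1.0 (fully open).
Only numpy, scipy, OpenCV 4.12 (cv2) and the standard library are available. Lean on these libraries where they do the work, as an engineer would, in place of code of your own. Each camera call takes 0.05 s, during which the arm holds its last target.

TASK

Hold the little steel pedal bin on the desk open for me: press its pedal down with your fingertips until the lid stands wide open and keep it there for three seconds while I drop something in, then ease the pedal back up so that the lid comes down without slamming, and take your hand away. Work the lid by the pedal only, leave the bin standing where it is, and do not disturb the other things on the desk.

Things in the scene. Friction and masses are not known exactly. Their poses are not given: they have to be found in the camera images.
- bin: The pedal bin: brushed-steel round shell 130 mm across on a black base ring 136 mm across; 205 mm high with its lid shut. It stands loose on the desk (about 1 kg, mass varies) and can be slid or tipped by a careless push. Origin at the centre of its underside; its own -x axis points from its middle out along the pedal, +x to the lid's hinge, z up. A black rod channel runs up its back (+x).
- bin_pedal (a joint): Angle (rad) of the pedal: 0 up at rest, 0.22 fully down, where its underside is within 2 mm of the desk. It is a lever hinged under the bin's middle, at x = +10 mm, z = 26 mm in the bin's frame. A return spring and the lid's weight push it up; 3 to 6 N on the tread takes it down, and if let go it flies up and the lid slams.
- pedal_tread (a point): Middle of the top face of the pedal's tread, moving with it: at rest 132 mm from the bin's middle along its -x axis and 44 mm above the desk; pressed fully down about 13 mm above the desk. The tread is a dark ribbed plate, 38 mm long (along the bin's x) and 62 mm wide, 7 mm thick; its middle stands 64 mm out from the lid's edge. Axes as the bin's when at rest.
- bin_lid (a joint): Opening angle (rad) of the lid: 0 shut, 1.20 wide open. The pedal drives it through a rod: lid angle = 5.45 x pedal angle, both ways. Let up at 20 to 30 mm/s at the tread it closes softly; a tread coming up faster than about 60 mm/s means a slam.
- lid_front (a point): Front edge of the steel lid (136 mm across), opposite the hinge, moving with it: over the pedal side, 193 mm above the desk when shut. The hinge lies at x = +78 mm, z = 190 mm in the bin's frame; the open lid's edge rises to about 335 mm above the desk. Orientation is the lid's.
- pen_cup: Bystander: black round pen cup, 76 mm across, 100 mm high, pens in it reach 170 mm. Origin at the centre of its underside.
- mug: Bystander: white mug, 80 mm across, 95 mm high, with a side handle. Origin at the centre of its underside.
- tape_dispenser: Bystander: grey desk tape dispenser, 135 x 52 mm, 78 mm high. Origin at the centre of its underside.
- note_block: Bystander: block of paper notes 76 x 76 mm, 34 mm high, about 120 mm to one side of the pedal's tread (on the bin's own +y side). Origin at the centre of its underside.
- stapler: Bystander: black stapler 130 mm long (its own x), 36 mm wide, 45 mm high, lying about 120 mm to the other side of the tread, roughly along the pedal. Origin at the centre of its underside.
- glue_stick: Bystander: standing glue stick, 28 mm across, 96 mm high. Origin at the centre of its underside.
Things that resemble listed ones, but are neither listed nor needed, are in the scene too. Leave any orange or purple look-alike of the bin alone.

How it is judged:
On the way, in this order (a step that is already met when the one before it is completed fails the run):
1. the pedal is pressed by the fingers until the lid stands wide open (over 1.02 rad of 1.20) and kept there for three seconds (2.5 s are enough) (value of joint bin_lid above 1.02 rad and contact force between the fingers and bin_pedal above 0.4 N), for 2.5 s.
2. the lid is let down to less than a quarter open with the fingers still on the pedal (value of joint bin_lid below 0.3 rad and contact force between the fingers and bin_pedal above 0.2 N), for 0.04 s.
At the end, for the whole second after the job is handed in: The lid is shut (within 0.06 rad) and the pedal is up (within 0.02 rad); the bin stands upright and still, within 25 mm of where it was; the other things are where they were (within 20 mm) (value of joint bin_lid below 0.06 rad and value of joint bin_pedal below 0.02 rad and distance of bin from where it was at the start of the episode below 0.025 m and angle between bin's own z axis and vertical below 0.03 rad and linear speed of bin below 0.02 m/s and distance of each of pen_cup, mug, tape_dispenser, note_block, stapler, glue_stick from where it was at the start of the episode below 0.02 m); the robot touches nothing.
It fails at once if the lid slams: it closes faster than 2.5 rad/s over the last third of its way (value of joint bin_lid below 0.4 rad and velocity of joint bin_lid below -2.5 rad/s).
It fails at once if the lid is touched by the robot (contact force between any of the arm, the fingers and bin_lid above 1 N).
It fails at once if the bin is lifted, tipped (over 0.12 rad) or pushed away (over 40 mm) (height (world z) of bin above 0.015 m or angle between bin's own z axis and vertical above 0.12 rad or distance of bin from where it was at the start of the episode above 0.04 m).
It fails at once if another thing on the desk is moved by more than 20 mm (distance of any of pen_cup, mug, tape_dispenser, note_block, stapler, glue_stick from where it was at the start of the episode above 0.02 m).
It also fails if it takes over 51 s, if anything falls off the work surface, if the arm or the gripper's body presses on something with over 40 N, if the wrist force passes 120 N, or if a joint passes its speed limit or range.

## Working session

There is one attempt and no reset: what is moved stays moved. The work goes in short steps, Python scripts to look and compute and a tool call to move; the robot and the scene stay as the last step left them, time stands still between calls to the robot, and variables do not carry over. Pictures are saved under pics/ and viewed, and the job is handed in when it is done.

Besides the shell and the picture viewer there is one more tool, called after "Call:" as name(argument=value, ...) on one line, values as JSON. step_arm: Moves the arm, as the interface text tells. Its arguments: {"type":"object","properties":{"rows":{"type":"array"},"grip_force":{"type":"number"}},"required":["rows"]}

```bash
mkdir -p pics; python3 - <<'E'
from bench import status, optics
import cv2
print(status.get_state())
for n in ["scene","top","wrist"]:
    d=optics.get_image(n); cv2.imwrite(f"pics/{n}0.png",d["frame"][:,:,::-1]); print(n,d["K"].tolist(),d["R"].tolist(),d["t"].tolist())
E
```

```text
{'time': 0.0, 'joint_positions': array([ 1.36011157,  0.32183282, -0.07011227,  1.45166403,  0.02259459,
        1.37078881, -0.05691477]), 'qd': array([-0.00040803, -0.00085791, -0.00101223,  0.00011926,  0.00091638,
        0.00028809, -0.00121154]), 'joint_torque': array([ 5.84190111e-04, -4.91289711e+01, -4.03626384e-01, -3.12526560e+01,
       -6.39874907e-02,  4.38158121e-02,  1.78639871e-04]), 'position': array([ 0.14473488, -0.63313521,  0.22946084]), 'tool_rot': array([-3.11989354e+00, -3.52200393e-01,  4.65274198e-04]), 'ft_force': array([ 0.04453366,  0.21341358, -1.0923199 ]), 'torque': array([-0.01536049,  0.02555712, -0.02259313]), 'grip_width': 0.9988185355527166}
scene [[403.88820960886693, 0.0, 320.48772725963187], [0.0, 403.88820960886693, 207.99222688129282], [0.0, 0.0, 1.0]] [[-0.7751899768057589, 0.6314793487346217, -0.01772941007436466], [0.3598022519247089, 0.4182692220743223, -0.8340223002865388], [-0.5192521924554533, -0.6529048092846605, -0.5514458002770223]] [0.35831578360525734, -0.10479848406907014, 1.4590097431170133]
top [[448.7816289965507, 0.0, 318.4783303926316], [0.0, 448.7816289965507, 193.39242345177487], [0.0, 0.0, 1.0]] [[0.010301860487457522, -0.9998028949191162, 0.016971829066179903], [-0.9831028868025824, -0.013229031520958726, -0.18257520829906365], [0.18276374265954928, -0.014804189824915994, -0.9830453958656749]] [0.07062343304041925, 0.5237116343937055, 1.0024737062485964]
wrist [[336.53931608706654, 0.0, 324.3694073826727], [0.0, 336.53931608706654, 194.43759614049253], [0.0, 0.0, 1.0]] [[0.22292476694285324, -0.9748354319339185, -0.0006549272386382092], [-0.9381578480798148, -0.21471981565975518, 0.2715791833872666], [-0.26488563639753737, -0.05992730103428702, -0.9624158759190438]] [-0.649589000740944, -0.03249239134814864, 0.390023356886885]
```

View pics/scene0.png

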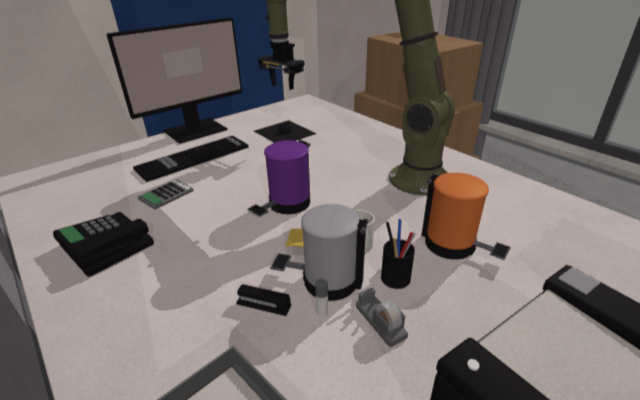

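View pics/top0.png

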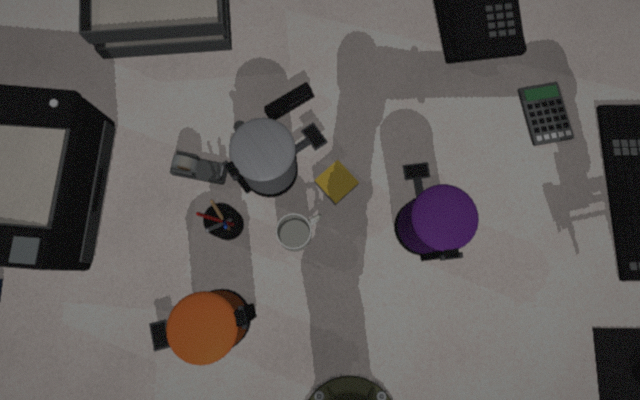

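View pics/wrist0.png

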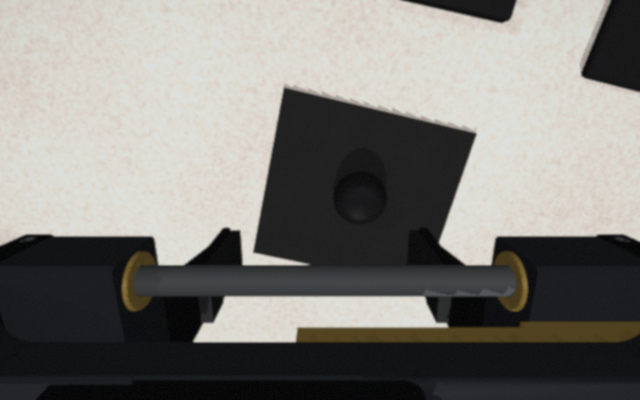

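The bins are steel grey at top (263,150) / scene (330,250), purple at top (443,215) and orange at top (203,327). Purple and orange are the decoys, so I choose the steel one, whose tread is at top (314,135) / scene (281,262). The stapler is at top (289,100), the notes at (336,182), the mug at (294,232), the pen cup at (222,221) and the tape dispenser at (198,167).

```bash
cat > h.py <<'E'
import numpy as np, cv2
from bench import status, optics
def pts(d):
    z=d["range_z"].astype(float); v,u=np.mgrid[:400,:640]; K=d["K"]
    c=np.stack([(u-K[0,2])/K[0,0]*z,(v-K[1,2])/K[1,1]*z,z],-1)
    P=(c-d["t"])@np.array(d["R"]); P[z==0]=np.nan; return P
def proj(d,X):
    c=d["K"]@(d["R"]@np.array(X)+d["t"]); return c[:2]/c[2]
E
python3 - <<'E'
from h import *
d=optics.get_image("top"); P=pts(d); f=d["frame"].astype(int)
cv2.imwrite("pics/crop1.png",cv2.resize(d["frame"][60:260,160:380,::-1],None,fx=3,fy=3)[:600,:660])
v,u=np.mgrid[:400,:640]
# lid top: 
m=(abs(P[...,2]-.203)<.012)&(u>215)&(u<310)&(v>100)&(v<205)
q=P[m]; c,r=cv2.minEnclosingCircle(q[:,:2].astype(np.float32)); print("lid",len(q),c,r,q[:,2].mean())
lum=f.max(-1)
m=(lum<70)&(P[...,2]>.025)&(P[...,2]<.06)&(u>295)&(u<335)&(v>115)&(v<155)
q=P[m];print("tread",len(q),q.mean(0),np.nanmin(q,0),np.nanmax(q,0))
rect=cv2.minAreaRect(q[:,:2].astype(np.float32));print(rect)
mm=(lum<80)&(u>260)&(u<317)&(v>80)&(v<122)&(P[...,2]>.02)
print("stapler",cv2.minAreaRect(P[mm][:,:2].astype(np.float32)),P[mm][:,2].max())
mm=(f[...,0]-f[...,2]>40)&(u>310)&(u<362)&(v>155)&(v<206)&(P[...,2]>.015)
print("note",cv2.minAreaRect(P[mm][:,:2].astype(np.float32)),P[mm][:,2].max())
s=optics.get_image("scene"); Ps=pts(s); fs=s["frame"].astype(int)
v,u=np.mgrid[:400,:640]
m=(fs.max(-1)<70)&(u>266)&(u<296)&(v>248)&(v<276)&(Ps[...,2]>.03)&(Ps[...,2]<.06)
q=Ps[m];print("tread scene",len(q),q.mean(0),cv2.minAreaRect(q[:,:2].astype(np.float32)))
cv2.imwrite("pics/crop2.png",cv2.resize(s["frame"][190:330,220:430,::-1],None,fx=3.5,fy=3.5))
E
```

```text
lid 3466 (0.5824048519134521, 0.20391392707824707) 0.07695278525352478 0.19977809669799454
tread 462 [0.65933925 0.09618912 0.04268258] [0.622408   0.05997975 0.03407201] [0.69763429 0.13201332 0.04936867]
((0.6542848944664001, 0.10630500316619873), (0.06203652173280716, 0.07730184495449066), 33.19230651855469)
stapler ((0.7353745698928833, 0.16679663956165314), (0.08163313567638397, 0.17236442863941193), 62.611812591552734) 0.19621437404708286
note ((0.5563780665397644, 0.03512410819530487), (0.0750017836689949, 0.07569289952516556), 42.57574462890625) 0.039789331305161144
tread scene 224 [0.66520137 0.09421516 0.04435704] ((0.6595502495765686, 0.09979546070098877), (0.05562659725546837, 0.05687637999653816), 35.802120208740234)
```

View pics/crop1.png

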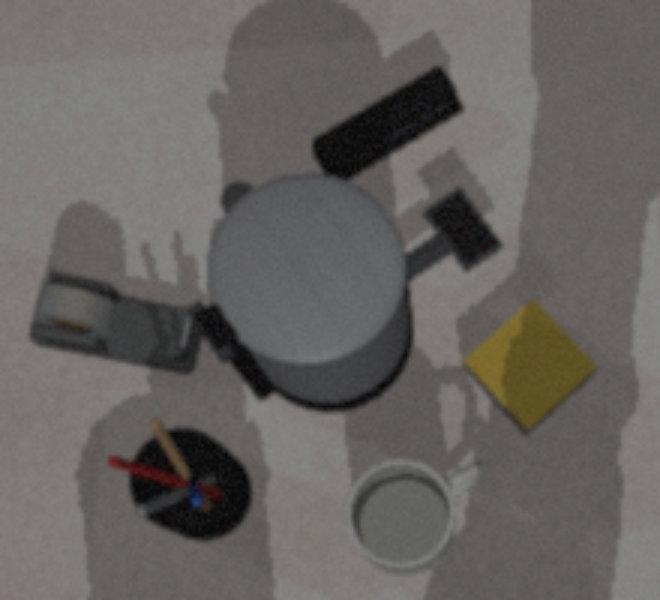

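View pics/crop2.png

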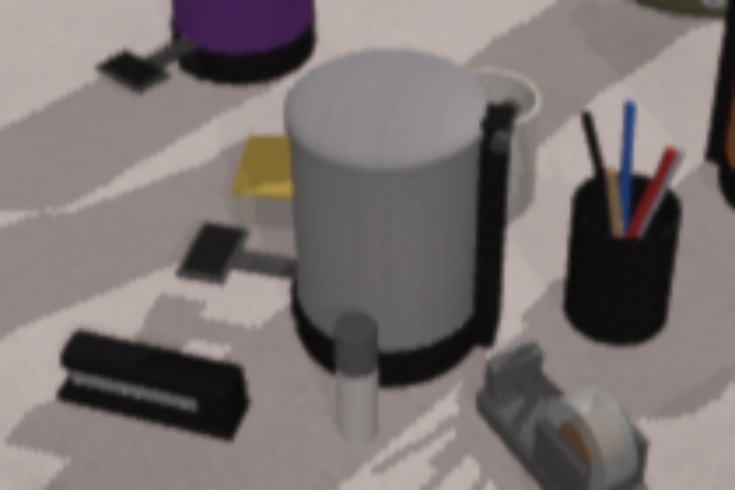

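```bash
python3 - <<'E'
from h import *
d=optics.get_image("top"); f=d["frame"].astype(int); K=d["K"];R=np.array(d["R"]);t=np.array(d["t"])
def ray(u,v,h):
    C=-R.T@t; w=R.T@np.array([(u-K[0,2])/K[0,0],(v-K[1,2])/K[1,1],1]); return C+w*(h-C[2])/w[2]
P=pts(d); v,u=np.mgrid[:400,:640]
m=((P[...,2]>.17)&(u>225)&(u<300)&(v>110)&(v<190)&(abs(f[...,0]-f[...,2])<25)).astype(np.uint8)
m=cv2.morphologyEx(m,cv2.MORPH_OPEN,np.ones((9,9),np.uint8))
c=max(cv2.findContours(m,0,2)[0],key=cv2.contourArea)
(x,y),(a,b),_=cv2.fitEllipse(c); print("lid px",x,y,a,b,ray(x,y,.195), "diam",a/2*2*.8/448)
lum=f.max(-1)
m=((lum<62)&(u>295)&(u<335)&(v>118)&(v<155)).astype(np.uint8)
m=cv2.morphologyEx(m,cv2.MORPH_OPEN,cv2.getStructuringElement(2,(11,11)))
n,l,s,ce=cv2.connectedComponentsWithStats(m);print(s,ce)
k=1+np.argmax(s[1:,4]); 
c=max(cv2.findContours((l==k).astype(np.uint8),0,2)[0],key=cv2.contourArea)
W=np.array([ray(*p[0],.044)[:2] for p in c],np.float32); print("tread",ray(*ce[k],.044),cv2.minAreaRect(W),"depth",np.nanmedian(P[l==k],0))
m=((lum<50)&(u>262)&(u<317)&(v>80)&(v<121)&(P[...,2]<.07)&(P[...,2]>.015)).astype(np.uint8)
m=cv2.morphologyEx(m,cv2.MORPH_OPEN,np.ones((5,5),np.uint8))
print("stapler",cv2.minAreaRect(P[m>0][:,:2].astype(np.float32)),np.nanmedian(P[m>0],0))
E
```

```text
lid px 261.452880859375 150.4480743408203 60.89542007446289 66.98532104492188 [0.58286309 0.19616673 0.195     ] diam 0.10874182156154089
[[     0      0    640    400 255698]
 [   304    125     20     22    302]] [[319.50721554 199.57513942]
 [313.39072848 135.8807947 ]]
tread [0.66400619 0.09046326 0.044     ] ((0.6631999015808105, 0.09086164832115173), (0.05742429941892624, 0.03824523836374283), 44.509437561035156) depth [0.66360881 0.09119397 0.04400553]
stapler ((0.7584753036499023, 0.15523995459079742), (0.030919983983039856, 0.12356964498758316), 34.14606857299805) [0.75362913 0.15816625 0.04399914]
```

The tread comes out at (0.664, 0.091, 0.044). It lies 133 mm from the lid centre against 132 mm expected, it measures 57×38 mm, and its depth agrees. The pedal therefore points at about -52° in the world. I'll rise first, then travel high over the purple bin.

Call:
step_arm(rows=[[[0,0,0],[0,0,-35],0],[[0,0,0],[0,0,-35],0],[[0,0,0],[0,0,-35],0],[[0,0,0],[0,0,-35],0],[[0,0,0],[0,0,-35],0],[[0,0,0],[0,0,-20],0]], grip_force=20)

```text
time: 0.8
position: [0.1438, -0.6304, 0.4233]
tool_rot: [-3.103, -0.35, 0.005]
ft_force: [0.0, -0.1, 0.8]
grip_width: 0.629
```

Call:
step_arm(rows=[[[0,0,0],[31,-26,0],0],[[0,0,0],[31,-26,0],0],[[0,0,0],[31,-26,0],0],[[0,0,0],[31,-26,0],0],[[0,0,0],[31,-26,0],0],[[0,0,0],[31,-26,0],0],[[0,0,0],[31,-26,0],0],[[0,0,0],[31,-26,0],0],[[0,0,0],[31,-26,0],0],[[0,0,0],[31,-26,0],0],[[0,0,0],[31,-26,0],0]])

```text
time: 1.72
position: [0.4154, -0.2765, 0.4295]
tool_rot: [-3.123, -0.317, 0.008]
ft_force: [1.4, -0.4, 0.6]
grip_width: 0.006
```

Call:
step_arm(rows=[[[0,0,-7],[31,-26,0],0],[[0,0,-7],[34,-22,0],0],[[0,0,-7],[36,-18,0],0],[[0,0,-7],[38,-13,0],0],[[0,0,-7],[39,-8,0],0],[[0,0,-7],[40,-3,0],0],[[0,0,-7],[40,2,0],0],[[0,0,-7],[40,6,0],0]])

```text
time: 2.38
position: [0.6175, -0.012, 0.4319]
tool_rot: [2.589, 1.775, -0.002]
ft_force: [1.0, -0.3, 0.2]
grip_width: 0.007
```

```bash
python3 - <<'E'
from h import *
from scipy.spatial.transform import Rotation as Ro
s=status.get_state();print(s["joint_positions"].round(2),s["position"]);print(Ro.from_rotvec(s["tool_rot"]).as_matrix().round(3))
E
```

```text
[ 0.5   0.31 -0.73  1.13  0.21  1.77 -0.53] [ 0.61749396 -0.01195442  0.43186432]
[[ 0.361  0.933  0.001]
 [ 0.933 -0.36  -0.003]
 [-0.003  0.002 -1.   ]]
```

Call:
step_arm(rows=[[[0,0,-7],[35,0,0],0],[[0,0,-7],[30,6,0],0],[[0,0,-7],[25,10,0],0],[[0,0,-7],[0,0,0],0],[[0,0,-7],[0,0,0],0],[[0,0,-7],[0,0,0],0],[[0,0,-7],[0,0,0],0],[[0,0,-7],[0,0,0],0],[[0,5,0],[0,0,0],0],[[0,5,0],[0,0,0],0],[[0,5,0],[0,0,0],0],[[0,5,0],[0,0,0],0]])

```text
time: 3.38
position: [0.6561, 0.0981, 0.4309]
tool_rot: [-1.244, -2.515, -0.237]
ft_force: [0.5, 0.6, -0.1]
grip_width: 0.005
```

```bash
cat > st.py <<'E'
from h import *
from scipy.spatial.transform import Rotation as Ro
s=status.get_state();M=Ro.from_rotvec(s["tool_rot"]).as_matrix()
print(s["time"],s["joint_positions"].round(2),s["position"].round(4),s["ft_force"].round(2));print(M.round(3))
print("lowest tip pt", (s["position"]+M@[-.0095,0,.008]).round(4), "yaw",np.degrees(np.arctan2(M[1,0],M[0,0])),"tilt",np.degrees(np.arccos(-M[2,2])))
E
python3 st.py; python3 - <<'E'
from h import *
for n in ["scene","top","wrist"]:
    d=optics.get_image(n); cv2.imwrite(f"pics/{n}1.png",d["frame"][:,:,::-1])
E
```

```text
3.3833 [ 0.4   0.65 -0.94  0.81  0.17  1.98  0.26] [0.6561 0.0981 0.4309] [ 0.53  0.6  -0.08]
[[-0.568  0.795 -0.213]
 [ 0.741  0.606  0.288]
 [ 0.358  0.005 -0.934]]
lowest tip pt [0.6598 0.0934 0.4201] yaw 127.44697009030617 tilt 20.984652274649836
```

View pics/wrist1.png

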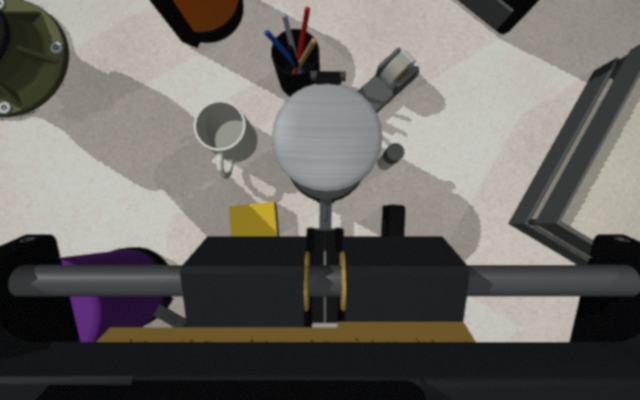

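View pics/scene1.png

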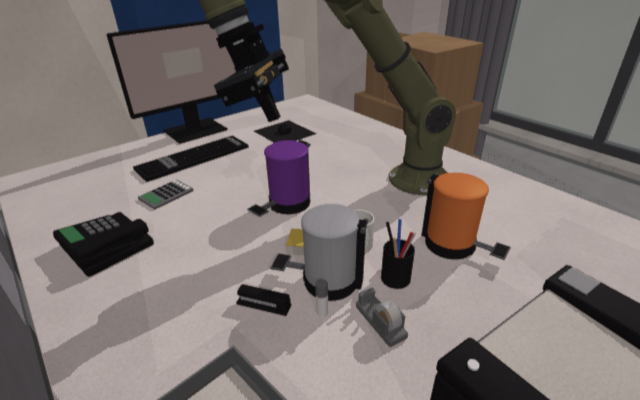

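Wrist view: the pedal rod at (325,210) lies straight along the tool's x axis, with the bin lid at (327,137) and the closed fingers centred, so the yaw is right. The scene view shows a clear way down.

Call:
step_arm(rows=[[[0,0,0],[-12,0,30],0],[[0,0,0],[-12,0,30],0],[[0,0,0],[-12,0,30],0],[[0,0,0],[-12,0,30],0],[[0,0,0],[-12,0,30],0],[[0,0,0],[0,0,0],0]])

```text
time: 4.03
position: [0.658, 0.1014, 0.2665]
tool_rot: [-1.241, -2.544, -0.23]
ft_force: [-1.5, -0.7, -1.2]
grip_width: 0.004
```

```bash
python3 st.py
```

```text
4.0333 [ 0.51  0.65 -0.94  1.17  0.18  1.65  0.33] [0.658  0.1014 0.2665] [-1.46 -0.74 -1.18]
[[-0.582  0.789 -0.197]
 [ 0.741  0.614  0.272]
 [ 0.335  0.012 -0.942]]
lowest tip pt [0.6619 0.0965 0.2558] yaw 128.13733122121963 tilt 19.614676041171457
```

Call:
step_arm(rows=[[[0,0.5,0],[-13,-0.6,30],0],[[0,0.5,0],[-13,-0.6,30],0],[[0,0.5,0],[-13,-0.6,30],0],[[0,0,0],[-13,-0.6,30],0],[[0,0,0],[-12,-0.6,28],0],[[0,0,0],[0,0,0],0]])

```text
time: 4.53
position: [0.6649, 0.1011, 0.1152]
tool_rot: [-1.22, -2.551, -0.248]
ft_force: [-0.5, -0.8, -1.2]
grip_width: 0.008
```

```bash
python3 st.py;  python3 - <<'E'
from h import *
for n in ["scene","top"]:
    d=optics.get_image(n); cr=(slice(150,330),slice(200,440)) if n=="scene" else (slice(60,240),slice(160,400)); cv2.imwrite(f"pics/{n}2.png",cv2.resize(d["frame"][cr][:,:,::-1],None,fx=3,fy=3))
E
```

```text
4.5333 [ 0.52  0.76 -0.9   1.34  0.25  1.41  0.37] [0.6649 0.1011 0.1152] [-0.49 -0.76 -1.17]
[[-0.594  0.781 -0.195]
 [ 0.729  0.624  0.281]
 [ 0.341  0.025 -0.94 ]]
lowest tip pt [0.669  0.0964 0.1044] yaw 129.1545344204645 tilt 20.00485314029841
```

View pics/scene2.png

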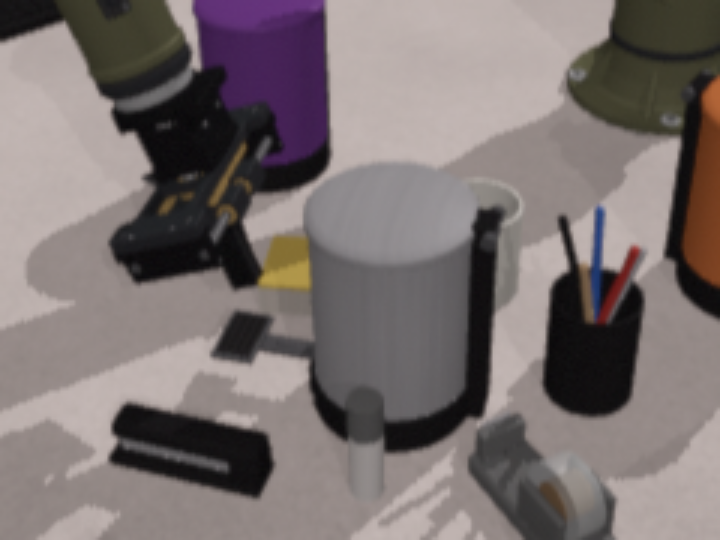

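View pics/top2.png

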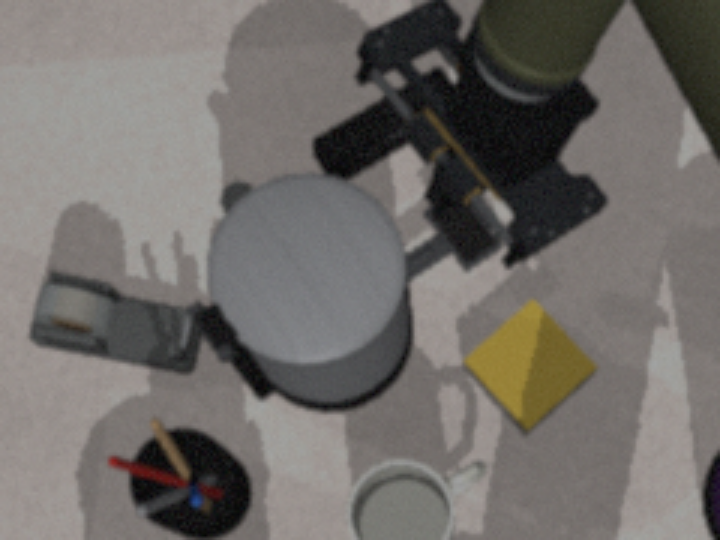

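Call:
step_arm(rows=[[[0,0,0],[-8,-2.7,16],0],[[0,0,0],[-8,-2.7,16],0],[[0,0,0],[-7,-2.7,15],0],[[0,0,0],[0,0,0],0]])

```text
time: 4.97
position: [0.6716, 0.0972, 0.0776]
tool_rot: [-1.221, -2.571, -0.268]
ft_force: [-0.8, -0.9, -0.2]
grip_width: 0.007
```

```bash
python3 st.py;  python3 - <<'E'
from h import *
for n in ["scene"]:
    d=optics.get_image(n); cr=(slice(220,310),slice(220,370)) ; cv2.imwrite(f"pics/{n}3.png",cv2.resize(d["frame"][cr][:,:,::-1],None,fx=5,fy=5))
E
```

```text
4.9667 [ 0.53  0.79 -0.88  1.37  0.27  1.33  0.39] [0.6716 0.0972 0.0776] [-0.8  -0.91 -0.24]
[[-0.603  0.779 -0.172]
 [ 0.727  0.625  0.284]
 [ 0.329  0.046 -0.943]]
lowest tip pt [0.676  0.0926 0.067 ] yaw 129.6765389731058 tilt 19.416530239177217
```

View pics/scene3.png

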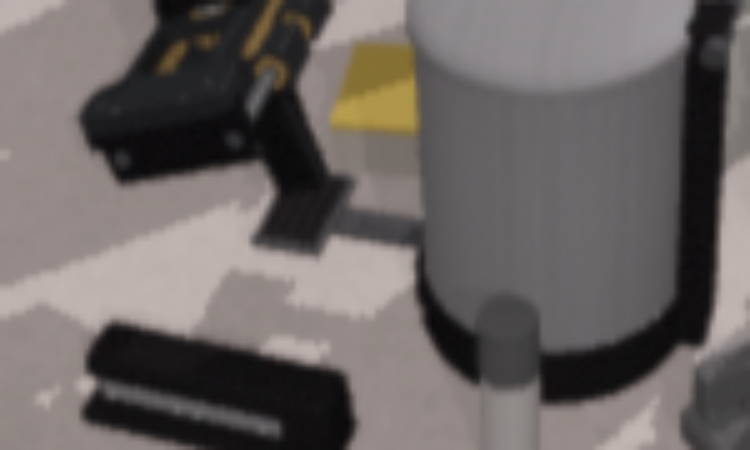

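Call:
step_arm(rows=[[[1.5,0,0],[0,-5,3],0],[[1.5,0,0],[0,-5,3],0],[[0,0,0],[0,0,0],0],[[0,0,0],[0,0,0],0]])

```text
time: 5.35
position: [0.6636, 0.0934, 0.075]
tool_rot: [-1.201, -2.562, -0.198]
ft_force: [0.1, -0.4, 0.5]
grip_width: 0.005
```

```bash
python3 st.py
```

```text
5.35 [ 0.5   0.8  -0.87  1.35  0.29  1.38  0.38] [0.6636 0.0934 0.075 ] [ 0.14 -0.37  0.52]
[[-0.604  0.768 -0.213]
 [ 0.726  0.64   0.25 ]
 [ 0.329 -0.004 -0.944]]
lowest tip pt [0.6676 0.0885 0.0644] yaw 129.7239486202085 tilt 19.184857013949106
```

Call:
step_arm(rows=[[[0,0,0],[-1.6,0,4.7],0],[[0,0,0],[-1.6,0,4.7],0],[[0,0,0],[-1.6,0,4.7],0],[[0,0,0],[0,0,0],0]])

```text
time: 5.68
position: [0.6641, 0.0942, 0.0597]
tool_rot: [-1.2, -2.564, -0.199]
ft_force: [0.4, -0.0, -0.4]
grip_width: 0.007
```

```bash
python3 st.py
```

```text
5.6833 [ 0.5   0.81 -0.86  1.36  0.3   1.36  0.38] [0.6641 0.0942 0.0597] [ 0.43 -0.05 -0.42]
[[-0.605  0.768 -0.212]
 [ 0.726  0.641  0.25 ]
 [ 0.328 -0.003 -0.945]]
lowest tip pt [0.6681 0.0893 0.049 ] yaw 129.79826263395796 tilt 19.12812680755351
```

Call:
step_arm(rows=[[[0,0,0],[-0.8,0,2.4],0],[[0,0,0],[-0.8,0,2.4],0],[[0,0,0],[-0.8,0,2.4],0],[[0,0,0],[-0.8,0,2.4],0],[[0,0,0],[-0.8,0,2.4],0],[[0,0,0],[-0.8,0,2.4],0]])

```text
time: 6.18
position: [0.6646, 0.0936, 0.0462]
tool_rot: [-1.202, -2.565, -0.2]
ft_force: [-0.3, -1.6, 5.4]
grip_width: 0.005
```

```bash
python3 st.py;  python3 - <<'E'
from h import *
for n in ["scene"]:
    d=optics.get_image(n); cr=(slice(180,310),slice(200,400)) ; cv2.imwrite(f"pics/{n}4.png",cv2.resize(d["frame"][cr][:,:,::-1],None,fx=4,fy=4))
E
```

```text
6.1833 [ 0.5   0.83 -0.85  1.37  0.3   1.34  0.38] [0.6646 0.0936 0.0462] [-0.28 -1.61  5.38]
[[-0.604  0.768 -0.211]
 [ 0.727  0.64   0.25 ]
 [ 0.327 -0.002 -0.945]]
lowest tip pt [0.6687 0.0887 0.0355] yaw 129.75284345270535 tilt 19.094559190747837
```

View pics/scene4.png

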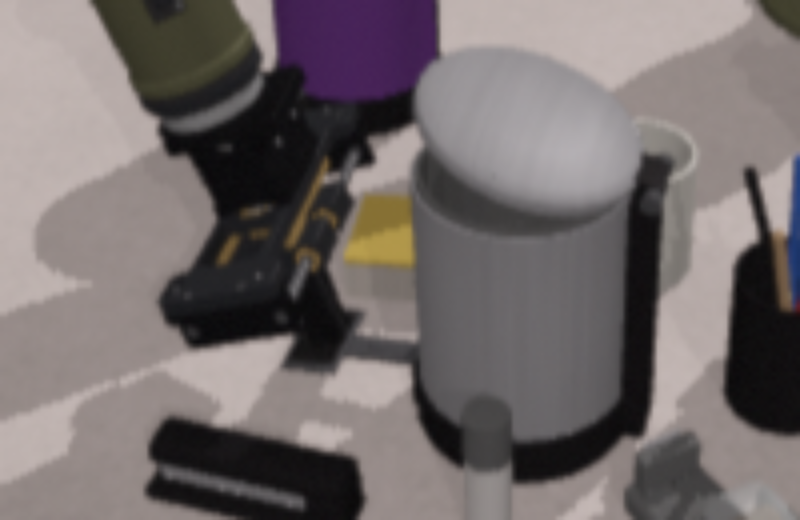

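The fingers are on the tread at crop (320,340), pressing with about 5 N. The lid has begun to lift, the bin is still, and the hand is well clear of the lid at crop (525,130). Continuing down.

Call:
step_arm(rows=[[[0,0,0],[-0.8,0,2.4],0],[[0,0,0],[-0.8,0,2.4],0],[[0,0,0],[-0.8,0,2.4],0],[[0,0,0],[-0.8,0,2.4],0],[[0,0,0],[-0.8,0,2.4],0],[[0,0,0],[-0.8,0,2.4],0]])

```text
time: 6.73
position: [0.6648, 0.0936, 0.0304]
tool_rot: [-1.203, -2.565, -0.2]
ft_force: [-1.1, -0.7, 3.8]
grip_width: 0.007
```

```bash
python3 st.py
```

```text
6.7333 [ 0.49  0.84 -0.85  1.38  0.31  1.32  0.38] [0.6648 0.0936 0.0304] [-1.14 -0.69  3.83]
[[-0.604  0.769 -0.21 ]
 [ 0.727  0.64   0.25 ]
 [ 0.326 -0.001 -0.945]]
lowest tip pt [0.6689 0.0887 0.0197] yaw 129.74859719498195 tilt 19.053001534147715
```

Call:
step_arm(rows=[[[0,0,0],[-0.6,0,1.7],0],[[0,0,0],[-0.6,0,1.7],0],[[0,0,0],[-0.4,0,1.2],0],[[0,0,0],[0,0,0],0]])

```text
time: 7.07
position: [0.6645, 0.094, 0.0235]
tool_rot: [-1.202, -2.565, -0.2]
ft_force: [-0.8, -0.8, 2.9]
grip_width: 0.009
```

```bash
python3 st.py;  python3 - <<'E'
from h import *
for n in ["scene"]:
    d=optics.get_image(n); cr=(slice(150,310),slice(200,430)) ; cv2.imwrite(f"pics/{n}5.png",cv2.resize(d["frame"][cr][:,:,::-1],None,fx=3.4,fy=3.4))
    P=pts(d); v,u=np.mgrid[:400,:640]; m=(u>295)&(u<375)&(v>140)&(v<290)&(np.linalg.norm(P[...,:2]-[.58,.2],axis=-1)<.2)
    print("lid top z",np.nanpercentile(P[m][:,2],[95,99,100]))
E
```

```text
7.0667 [ 0.49  0.85 -0.84  1.38  0.32  1.31  0.38] [0.6645 0.094  0.0235] [-0.8 -0.8  2.9]
[[-0.604  0.768 -0.21 ]
 [ 0.726  0.64   0.251]
 [ 0.327 -0.001 -0.945]]
lowest tip pt [0.6685 0.0891 0.0129] yaw 129.75809004429988 tilt 19.101586875928604
lid top z [0.30061077 0.32231635 0.3283254 ]
```

View pics/scene5.png

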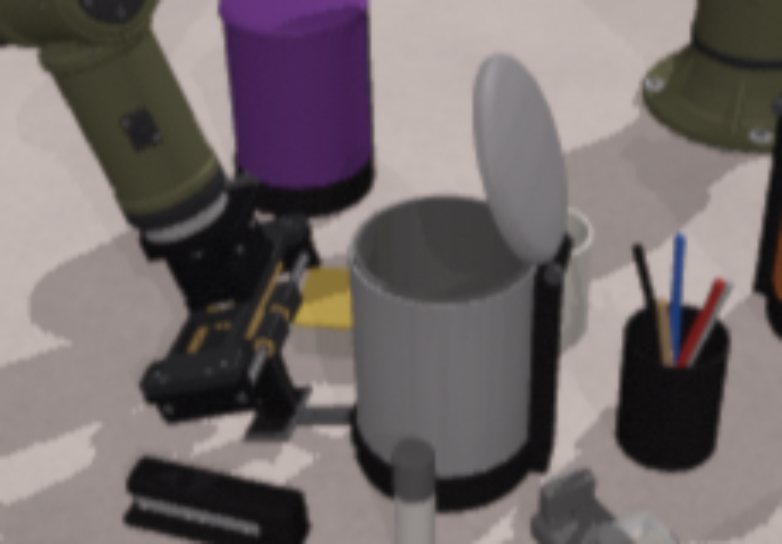

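The lid at crop (520,155) stands wide open and the bin is upright. I'll fit a plane to the lid to check its angle against 1.02.

```bash
cat > lid.py <<'E'
from h import *
a=np.array([-.61,.79,0]); a/=np.linalg.norm(a)
for n in ["scene","top"]:
    d=optics.get_image(n);P=pts(d); q=P.reshape(-1,3)
    rel=q-[.5805,.2,0]; x=rel@a; y=rel@np.cross([0,0,1],a)
    m=(q[:,2]>.215)&(abs(y)<.062)&(x>-.07)&(x<.13)&np.isfinite(x)
    X=np.c_[x[m],y[m],q[m][:,2]]; c=X.mean(0); w=np.linalg.svd(X-c)[2] if False else np.linalg.eigh(np.cov((X-c).T))[1]
    nn=w[:,0]; print(n,m.sum(),"normal",nn.round(3),"angle",np.arctan2(abs(nn[0]),abs(nn[2])),"top z,x",np.percentile(X[:,2],99),X[:,0].min(),X[:,0].max())
E
python3 lid.py
```

```text
scene 1093 normal [ 0.909 -0.075  0.41 ] angle 1.1474266330328988 top z,x 0.32664527759016904 0.013048620071501413 0.07062581102444547
top 1818 normal [ 0.896 -0.001  0.444] angle 1.1109411281468549 top z,x 0.3263330356155512 0.014130543506926043 0.07205270445927729
```

Both views agree on 1.11 to 1.15 rad, which is above 1.02 with some margin. Now I hold.

Call:
step_arm(rows=[[[0,0,0],[0,0,0.3],0],[[0,0,0],[0,0,0],0],[[0,0,0],[0,0,0],0],[[0,0,0],[0,0,0],0],[[0,0,0],[0,0,0],0],[[0,0,0],[0,0,0],0],[[0,0,0],[0,0,0],0],[[0,0,0],[0,0,0],0],[[0,0,0],[0,0,0],0],[[0,0,0],[0,0,0],0],[[0,0,0],[0,0,0],0],[[0,0,0],[0,0,0],0]])

```text
time: 8.22
position: [0.6645, 0.0939, 0.0241]
tool_rot: [-1.202, -2.565, -0.2]
ft_force: [-0.9, -1.1, 2.2]
grip_width: 0.005
```

```bash
python3 st.py; python3 lid.py
```

```text
8.2167 [ 0.49  0.85 -0.84  1.38  0.32  1.31  0.38] [0.6645 0.0939 0.0241] [-0.91 -1.13  2.22]
[[-0.605  0.768 -0.21 ]
 [ 0.726  0.64   0.25 ]
 [ 0.327 -0.001 -0.945]]
lowest tip pt [0.6686 0.089  0.0135] yaw 129.7643394400517 tilt 19.071296547228684
scene 1118 normal [ 0.902 -0.072  0.426] angle 1.1297606538044502 top z,x 0.3259646220827502 0.01080401455034847 0.07022479815969175
top 1857 normal [0.892 0.    0.453] angle 1.1006733964177695 top z,x 0.3253617133346535 0.012433520956785972 0.07196729602107639
```

Call:
step_arm(rows=[[[0,0,0],[-0.3,0,1],0],[[0,0,0],[0,0,0.2],0],[[0,0,0],[0,0,0],0],[[0,0,0],[0,0,0],0],[[0,0,0],[0,0,0],0],[[0,0,0],[0,0,0.2],0],[[0,0,0],[0,0,0],0],[[0,0,0],[0,0,0],0],[[0,0,0],[0,0,0],0],[[0,0,0],[0,0,0],0],[[0,0,0],[0,0,0],0],[[0,0,0],[0,0,0],0]])

```text
time: 9.32
position: [0.6645, 0.094, 0.0234]
tool_rot: [-1.202, -2.565, -0.2]
ft_force: [-0.4, -0.6, 4.3]
grip_width: 0.005
```

Call:
step_arm(rows=[[[0,0,0],[0,0,0.2],0],[[0,0,0],[0,0,0],0],[[0,0,0],[0,0,0],0],[[0,0,0],[0,0,0.2],0],[[0,0,0],[0,0,0],0],[[0,0,0],[0,0,0],0],[[0,0,0],[0,0,0.2],0],[[0,0,0],[0,0,0],0],[[0,0,0],[0,0,0],0],[[0,0,0],[0,0,0],0],[[0,0,0],[0,0,0],0],[[0,0,0],[0,0,0],0]])

```text
time: 10.32
position: [0.6645, 0.094, 0.0233]
tool_rot: [-1.203, -2.565, -0.2]
ft_force: [-1.6, -0.9, 5.0]
grip_width: 0.007
```

```bash
python3 st.py; python3 lid.py
```

```text
10.3167 [ 0.49  0.85 -0.84  1.38  0.32  1.31  0.38] [0.6645 0.094  0.0233] [-1.64 -0.91  5.05]
[[-0.605  0.768 -0.21 ]
 [ 0.727  0.64   0.25 ]
 [ 0.326 -0.001 -0.945]]
lowest tip pt [0.6686 0.0891 0.0126] yaw 129.75750942470975 tilt 19.052382884381235
scene 1074 normal [ 0.913 -0.076  0.402] angle 1.1559236486660345 top z,x 0.32739087919196735 0.015039888278029162 0.0706125625727296
top 1757 normal [0.903 0.001 0.429] angle 1.127583255523965 top z,x 0.32738710104354096 0.01638252846854389 0.07245130539134648
```

Call:
step_arm(rows=[[[0,0,0],[0,0,0],0],[[0,0,0],[0,0,0],0],[[0,0,0],[0,0,0],0],[[0,0,0],[0,0,0],0],[[0,0,0],[0,0,0],0],[[0,0,0],[0,0,0],0],[[0,0,0],[0,0,0],0],[[0,0,0],[0,0,0],0]])

```text
time: 11.08
position: [0.6645, 0.094, 0.0233]
tool_rot: [-1.203, -2.565, -0.2]
ft_force: [-1.0, -0.9, 4.2]
grip_width: 0.009
```

Call:
step_arm(rows=[[[0,0,0],[0.4,0,-1.2],0],[[0,0,0],[0.5,0,-1.5],0],[[0,0,0],[0.5,0,-1.5],0],[[0,0,0],[0.5,0,-1.5],0],[[0,0,0],[0.5,0,-1.5],0],[[0,0,0],[0.5,0,-1.5],0]])

```text
time: 11.58
position: [0.6648, 0.0935, 0.0318]
tool_rot: [-1.203, -2.566, -0.2]
ft_force: [-0.8, -1.8, 3.0]
grip_width: -0.002
```

```bash
python3 st.py; python3 lid.py
```

```text
11.5833 [ 0.49  0.84 -0.85  1.38  0.31  1.32  0.38] [0.6648 0.0935 0.0318] [-0.78 -1.84  3.02]
[[-0.604  0.769 -0.209]
 [ 0.727  0.639  0.25 ]
 [ 0.326 -0.001 -0.945]]
lowest tip pt [0.6689 0.0886 0.0212] yaw 129.73011998370552 tilt 19.01479856784541
scene 1420 normal [ 0.747 -0.064  0.662] angle 0.8458022709983912 top z,x 0.30498399040804414 -0.024374008552214818 0.06291320929956808
top 2678 normal [ 0.725 -0.     0.689] angle 0.810831993337229 top z,x 0.30284914223891096 -0.02549927331222421 0.06412832546228465
```

Easing up at about 18 mm/s, and the lid follows (0.83 rad). I'll keep going just as gently.

Call:
step_arm(rows=[[[0,0,0],[0.5,0,-1.5],0],[[0,0,0],[0.5,0,-1.5],0],[[0,0,0],[0.5,0,-1.5],0],[[0,0,0],[0.5,0,-1.5],0],[[0,0,0],[0.5,0,-1.5],0],[[0,0,0],[0.5,0,-1.5],0],[[0,0,0],[0.5,0,-1.5],0],[[0,0,0],[0.5,0,-1.5],0]])

```text
time: 12.35
position: [0.6647, 0.0937, 0.0463]
tool_rot: [-1.203, -2.565, -0.2]
ft_force: [-0.8, -1.5, 4.0]
grip_width: 0.005
```

```bash
python3 st.py; python3 lid.py
```

```text
12.35 [ 0.5   0.83 -0.85  1.37  0.3   1.34  0.38] [0.6647 0.0937 0.0463] [-0.79 -1.47  4.03]
[[-0.604  0.769 -0.21 ]
 [ 0.727  0.64   0.25 ]
 [ 0.326 -0.001 -0.945]]
lowest tip pt [0.6688 0.0888 0.0356] yaw 129.7466668376502 tilt 19.042140901991395
scene 1382 normal [ 0.279 -0.035  0.96 ] angle 0.2829911498396359 top z,x 0.24459019559604075 -0.0673130726988094 0.03981013688924056
top 2733 normal [-0.255 -0.007 -0.967] angle 0.257984632879195 top z,x 0.24195092860872758 -0.06790982925210096 0.041422940087888986
```

Call:
step_arm(rows=[[[0,0,0],[0.4,0,-1.2],0],[[0,0,0],[0.4,0,-1.1],0],[[0,0,0],[0.3,0,-1],0],[[0,0,0],[0,0,0],0]])

```text
time: 12.78
position: [0.6646, 0.094, 0.0504]
tool_rot: [-1.202, -2.565, -0.2]
ft_force: [-1.2, -1.2, 4.5]
grip_width: 0.008
```

```bash
python3 st.py; python3 lid.py
```

```text
12.7833 [ 0.5   0.82 -0.86  1.37  0.3   1.34  0.38] [0.6646 0.094  0.0504] [-1.2  -1.17  4.54]
[[-0.605  0.768 -0.21 ]
 [ 0.726  0.64   0.25 ]
 [ 0.327 -0.001 -0.945]]
lowest tip pt [0.6686 0.0891 0.0398] yaw 129.7698814360954 tilt 19.063360652689106
scene 911 normal [ 0.097 -0.023  0.995] angle 0.09678841391836486 top z,x 0.22497443565506173 -0.06938185165495159 0.018933641538205332
top 1847 normal [-0.082 -0.002 -0.997] angle 0.08249561001383647 top z,x 0.22500841421293633 -0.06994559070208949 0.02359568595708835
```

The lid is under 0.3 rad with about 4 N still on the pedal. Now slowly through the last bit.

Call:
step_arm(rows=[[[0,0,0],[0,0,0],0],[[0,0,0],[0.3,0,-0.8],0],[[0,0,0],[0.3,0,-0.8],0],[[0,0,0],[0.3,0,-0.8],0],[[0,0,0],[0.3,0,-0.8],0],[[0,0,0],[0.3,0,-0.8],0],[[0,0,0],[0.3,0,-0.8],0],[[0,0,0],[0.3,0,-0.8],0],[[0,0,0],[0,0,0],0]])

```text
time: 13.63
position: [0.6643, 0.0944, 0.0555]
tool_rot: [-1.202, -2.565, -0.201]
ft_force: [-0.2, -0.9, 1.7]
grip_width: 0.008
```

```bash
python3 st.py
```

```text
13.6333 [ 0.5   0.82 -0.86  1.36  0.3   1.35  0.38] [0.6643 0.0944 0.0555] [-0.2  -0.93  1.66]
[[-0.605  0.768 -0.21 ]
 [ 0.726  0.64   0.251]
 [ 0.327 -0.001 -0.945]]
lowest tip pt [0.6684 0.0896 0.0449] yaw 129.77634818859414 tilt 19.083109283290643
```

Call:
step_arm(rows=[[[0,0,0],[0.3,0,-1],0],[[0,0,0],[0.3,0,-1],0],[[0,0,0],[0,0,-2],0],[[0,0,0],[0,0,-4],0],[[0,0,0],[0,0,-10],0],[[0,0,0],[0,0,-20],0],[[0,0,0],[0,0,-25],0],[[0,0,0],[0,0,-25],0],[[0,0,0],[0,0,-25],0],[[0,0,0],[0,0,-25],0],[[0,0,0],[0,0,-25],0],[[0,0,0],[0,0,0],0]])

```text
time: 14.63
position: [0.6991, 0.051, 0.2184]
tool_rot: [-1.2, -2.563, -0.2]
ft_force: [-0.3, 0.5, 0.5]
grip_width: 0.006
```

Call:
step_arm(rows=[[[0,0,0],[0,0,-20],0],[[0,0,0],[0,0,-20],0],[[0,0,0],[0,0,-10],0],[[0,0,0],[0,0,0],0],[[0,0,0],[0,0,0],0],[[0,0,0],[0,0,0],0]])

```text
time: 15.13
position: [0.7108, 0.0374, 0.2713]
tool_rot: [-1.202, -2.566, -0.205]
ft_force: [-0.1, -0.6, 0.4]
grip_width: 0.006
```

```bash
python3 st.py;  python3 - <<'E'
from h import *
for n in ["scene","top"]:
    d=optics.get_image(n); cr=(slice(150,330),slice(200,440)) if n=="scene" else (slice(60,240),slice(160,400)); cv2.imwrite(f"pics/{n}6.png",cv2.resize(d["frame"][cr][:,:,::-1],None,fx=3,fy=3))
P=pts(d);f=d["frame"].astype(int);v,u=np.mgrid[:400,:640]
m=((P[...,2]>.17)&(u>225)&(u<300)&(v>110)&(v<190)&(abs(f[...,0]-f[...,2])<25)).astype(np.uint8)
m=cv2.morphologyEx(m,cv2.MORPH_OPEN,np.ones((9,9),np.uint8))
c=max(cv2.findContours(m,0,2)[0],key=cv2.contourArea);print("lid px",cv2.fitEllipse(c))
q=P[m>0];q=q[np.isfinite(q[:,0])];q=q[np.linalg.norm(q[:,:2]-[.581,.2],axis=1)<.055];A=np.c_[q[:,:2]-[.581,.2],np.ones(len(q))];print("lid slope",np.linalg.lstsq(A,q[:,2],rcond=None)[0])
m=(f.max(-1)<62)&(u>304)&(u<323)&(v>126)&(v<146);print("tread z",np.nanmedian(P[m],0))
E
```

```text
15.1333 [ 0.46  0.76 -0.88  0.95  0.26  1.78  0.43] [0.7108 0.0374 0.2713] [-0.09 -0.6   0.37]
[[-0.605  0.769 -0.207]
 [ 0.726  0.64   0.252]
 [ 0.327  0.002 -0.945]]
lowest tip pt [0.7149 0.0325 0.2607] yaw 129.81409042508164 tilt 19.057825049921757
lid px ((260.17352294921875, 149.2383270263672), (59.16495132446289, 67.06206512451172), 73.80558776855469)
lid slope [0.01124651 0.00233585 0.20143769]
tread z [0.66213005 0.0913859  0.04406318]
```

View pics/scene6.png

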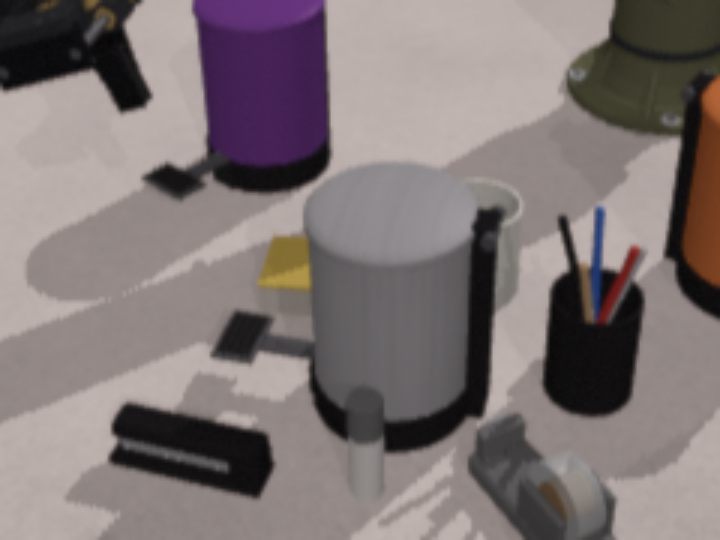

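View pics/top6.png

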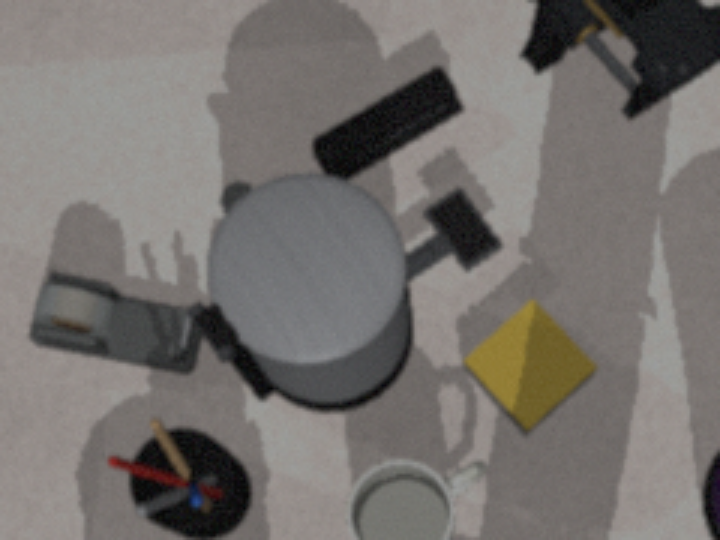

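The lid is shut (slope about 0.01), the tread is back at 0.044 m, and the bin and every bystander sit at the same pixels as before. The hand is clear.

```bash
python3 -c "
from bench import order
print(order.close_job())"
```

```text
the job is handed in; nothing more can be done
None
```

I pressed the steel bin's pedal with the closed fingertips and held the lid open for about 4 s. Then I eased the pedal back up at about 20 mm/s, more slowly near the end, and took the hand away before handing the job in at about 15 s.

- **Open:** plane fits to the lid from two cameras gave 1.10–1.16 rad throughout the hold. The measured upward force was between 2 and 5 N.
- **Closing:** the fit read about 0.1 rad with about 4.5 N still on the pedal, and there was no slam. That fit may read slightly low, because it uses only the higher part of the lid.
- **After release:** the lid is level (slope about 0.01), the tread is back at 44 mm, and the bin is upright. Its lid's fitted centre moved by about 1 px, roughly 2 mm, which is about what the fit can resolve. The bystanders in the close-up views look unmoved, and the hand is clear of everything.

Two early measurements disagreed. The tread's outline suggested a pedal direction about 7° off the line from bin centre to tread. I used the centre line, and the wrist camera then showed the pedal rod lined up with the tool.

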